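# Kit the fitter's tray: base plate under pipe sleeve

## Task

Make up the kit in the grey tray: first lay the steel plate with the round hole flat on the tray floor over the post, its long side along the tray's long side, and then stand the short steel pipe sleeve over the same post, upright on top of the plate.

Things in the scene. Friction and masses are not known exactly. Their poses are not given: they have to be found in the camera images.
- tray: Fixed grey steel tray, 300 x 170 mm, walls 25 mm high, floor 5 mm above the bench, with a large and a small bay. In the large bay's middle stands a 20 mm round post, tip 35 mm above the bench. Origin on the post's axis at bench height; x along the long side towards the small bay, y along the short side, z up. Around the post the floor is free 101 mm either way in x, 81 mm in y.
- plate: Loose steel plate, 100 x 60 x 12 mm, about 0.45 kg, with a 40 mm round hole through its middle; starts flat on the bench. Origin at its centre (6 mm above what it lies on), x along the 100 mm side, y along the 60 mm side, z through the thickness. A plate of the same size without a hole lies nearby: not wanted.
- sleeve: Loose steel pipe sleeve (short open tube), 56 mm outside, 40 mm bore, 50 mm tall, about 0.5 kg; starts standing on the bench. Origin at its centre (25 mm above what it stands on), z along the bore. A solid round stub of the same outside size and a lower, wider ring (72 mm across, 22 mm tall) stand nearby: not wanted.
Mind the look-alikes: they are no part of the job. What is shaped like the sleeve but red is not meant.

How it is judged:
By the outcome, as a careful person would: the job done as asked, in the order asked, and still so for the second after the job is handed in, with the robot touching nothing.
It also fails if it takes over 58 s, if anything falls off the work surface, if the arm or the gripper's body presses on something with over 40 N, if the wrist force passes 120 N, or if a joint passes its speed limit or range.

## Robot

A 6-joint arm with a two-finger parallel gripper is mounted at the origin on the work surface. World frame = base frame: x ahead of the robot, y to its left, z up, the work surface at z = 0. Lengths are in mm, angles in rad, forces in N, time in s.
With the tool pointing down it reaches from about 325 to 900 mm from the base axis. Payload 6.1 kg.
Tool frame: the origin (TCP) lies midway between the tips of the shut fingers; the grasp point (between the pads) lies 19 mm behind it (arm.tcp_to_grasp is the distance from the TCP to the grasp point, in mm); z points along the fingers, y is the direction in which the jaws open and shut (so a half turn about z gives the same grasp; the last joint's range is limited). The gripper opens to 87 mm and grips with 3 to 60 N. Pads are 19 mm wide; open, the fingers measure 117 mm over their backs; the gripper's body (75 mm by 190 mm) begins 51 mm behind the grasp point.
Start: joints at [1.037, 0.22, 1.526, -0, 1.395, -0.126], TCP at [247.867, 573.74, 222.538] pointing down, gripper open.
Joint ranges: [-2.98, 2.98], [-0.91, 2.08], [0.09, 2.57], [-1.24, 4.39], [0.2, 2.65], [-2.68, 2.68]. Speed limits (rad/s): [2.57, 2.57, 3.01, 3.14, 3.14, 3.14].

## Interface

Orientations are given as a 3x3 rotation matrix whose columns are the frame's x, y, z axes.
In Python, from bench import arm, eyes, finish_job gives the robot as it stands.
- The arm moves only by the shell command python3 -m inch 'ROWS' [FORCE]. ROWS is JSON, a list of rows, each a list of 7 numbers: the shift along the world's x, y, z in cm, then the turn, a rotation vector about the world's x, y, z in degrees, then the opening, from 0 (shut) to 1 (fully open). In form: [[x, y, z, rx, ry, rz, gripper], ...]. A call has 1 to 10 rows; each row is the pose to reach, as a shift and turn from the pose commanded when the call began; what a row does not reach only later rows make up. A row lasts 1/12 s, in which the tool goes at most 41.7 mm and 7.16 degrees, less where a joint would pass 70% of its speed; a pose out of reach is approached as far as the arm can. A call with a gripper value outside its range is refused whole. The fingers move at their own pace and stop on an object; FORCE is the grip in N (left out, the last holds). Time passes only in rows, so rows that repeat a pose let the fingers close. It gives the time, the measured TCP pose, the force and the opening at its end, in the units of the state.
- arm.state(): the state, without advancing time (a new reading comes with each control period).
- eyes.read_camera(name): name is "scene" or "top" or "wrist"; returns (picture, depth): 384x512x3 uint8, red, green, blue; 384x512 float32, mm along the optical axis (not along the pixel's ray), 0 where there is no reading.
- eyes.get_calibration(name): a dict with "fx", "fy", "cx", "cy" (pixels), "D" ([k1, k2, p1, p2, k3] as OpenCV has them; the pictures are not rectified), "camera_from_world" (4x4, takes a point from world to camera coordinates). Camera axes: x right, y down, z forward; pixel columns grow to the right and rows downward; lengths in mm; the calibration is good to about 2 mm. A picture is of the moment at which its call begins: read the wrist's pose just before it. get_calibration takes no time and is no camera call; for the wrist camera it gives the pose at the moment of the call.
- finish_job(): hands the job in, once; it reports no verdict.
The state is a dict: "time_s": time; "q": joint angles; "joint_velocities": joint speeds; "tau": joint torques, N m; "eef_pos": TCP position; "tool_rot": TCP orientation; "contact_force": force on the tool from outside, world axes, zero at the start; "wrist_torque": the same for the moment, N m; "grip_width": finger opening in mm.
Only numpy, scipy, OpenCV 4.12 (cv2) and the standard library are available. Lean on these libraries where they do the work, as an engineer would, in place of code of your own. Each camera call takes 0.05 s, during which the arm holds its last target. There are 200 camera calls.

## Working session

There is one attempt and no reset: what is moved stays moved. The work goes in short steps, Python scripts to look and compute and a shell command to move; the robot and the scene stay as the last step left them, time stands still between calls to the robot, and variables do not carry over. Pictures are saved under pics/ and viewed, about 8 in all and at most 12, crops included, and the job is handed in when it is done.

```bash
mkdir -p pics; ls
python3 - <<'E'
from bench import arm, eyes
import cv2,numpy as np
for n in("scene","top"):
    p,d=eyes.read_camera(n); np.savez(f"{n}0.npz",p=p,d=d)
    cv2.imwrite(f"pics/{n}0.png",p[:,:,::-1])
    c=eyes.get_calibration(n); print(n,c)
print(arm.state())
E
```

```text
pics
scene {'fx': 389.9649576583582, 'fy': 389.9649576583582, 'cx': 250.6730906391643, 'cy': 189.19952216135107, 'D': array([0.02583885, 0.        , 0.        , 0.        , 0.        ]), 'camera_from_world': array([[ 4.80652243e-01,  8.76889553e-01,  6.17522853e-03,
        -2.40563346e+02],
       [ 7.26666606e-01, -3.94348588e-01, -5.62534296e-01,
        -4.14655934e+02],
       [-4.90845255e-01,  2.74870704e-01, -8.26750889e-01,
         1.22963969e+03],
       [ 0.00000000e+00,  0.00000000e+00,  0.00000000e+00,
         1.00000000e+00]])}
top {'fx': 403.00266059715767, 'fy': 403.00266059715767, 'cx': 258.5941357925084, 'cy': 194.20508956019256, 'D': array([-0.1314572,  0.       ,  0.       ,  0.       ,  0.       ]), 'camera_from_world': array([[-6.16918430e-03, -9.99975395e-01,  3.33937029e-03,
        -4.63028200e+01],
       [-9.95976741e-01,  5.84589730e-03, -8.94212341e-02,
         5.72058725e+02],
       [ 8.93995122e-02, -3.87759121e-03, -9.95988299e-01,
         7.97135402e+02],
       [ 0.00000000e+00,  0.00000000e+00,  0.00000000e+00,
         1.00000000e+00]])}
{'time_s': 0.1, 'q': array([ 1.03693262e+00,  2.21134719e-01,  1.52752216e+00,  1.60493288e-07,
        1.39470896e+00, -1.26126824e-01]), 'joint_velocities': array([-0.000373  , -0.0008853 , -0.00362578,  0.00038174, -0.00013307,
       -0.00076618]), 'tau': array([ 1.80346502e-03, -4.95953608e+01, -3.88513827e+01,  7.03518069e-02,
        5.16671373e-02, -2.58279721e-05]), 'eef_pos': array([247.55792266, 573.25750968, 221.5409541 ]), 'tool_rot': array([[-9.18020460e-01,  3.96531992e-01, -9.02443342e-04],
       [ 3.96532956e-01,  9.18019218e-01, -1.52635915e-03],
       [ 2.23210098e-04, -1.75907745e-03, -9.99998428e-01]]), 'contact_force': array([-0.03990755,  0.65086303, -0.22731417]), 'wrist_torque': array([-0.02667124, -0.06026337, -0.02669994]), 'grip_width': 87.3945561157002}
```

View pics/top0.png

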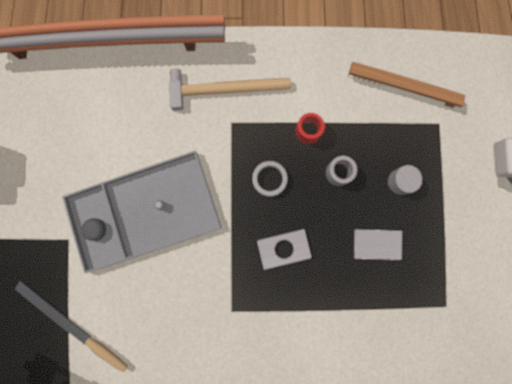

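View pics/scene0.png

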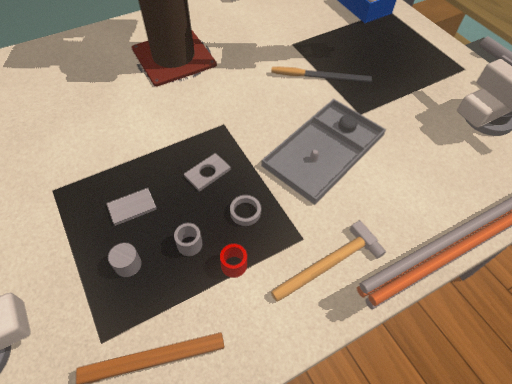

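Top view: the holed plate is at (285,249), the plain one at (378,245). The sleeve is at (342,170), with the red one at (311,128), the ring at (270,179) and the stub at (406,180). The tray is at (143,212) with its post at (160,205) and the small bay on the left. The scene view agrees.

```bash
cat > h.py <<'E'
import cv2,numpy as np
from bench import arm,eyes
def ray(c,uv,z):
    K=np.array([[c["fx"],0,c["cx"]],[0,c["fy"],c["cy"]],[0,0,1]]);T=c["camera_from_world"];R=T[:3,:3];t=T[:3,3]
    n=cv2.undistortPoints(np.float64(uv).reshape(-1,1,2),K,np.float64(c["D"])).reshape(-1,2)
    d=np.c_[n,np.ones(len(n))]@R; o=-R.T@t
    return (o+d*((z-o[2])/d[:,2])[:,None])
def deg(r): # min-area rect of Nx2 mm -> centre,(long,short),long-axis angle in deg
    (c,s,_)=cv2.minAreaRect(np.float32(r)); b=cv2.boxPoints((c,s,_)); e=[b[1]-b[0],b[2]-b[1]]
    e=sorted(e,key=np.linalg.norm); return np.round(c,1),np.round(sorted(s),1),round(float(np.degrees(np.arctan2(e[1][1],e[1][0]))%180),1)
E
python3 - <<'E'
from h import *
c=eyes.get_calibration("top"); f=np.load("top0.npz"); p=f["p"]; d=f["d"]
g=cv2.cvtColor(p,cv2.COLOR_RGB2GRAY)
m=(g>90).astype(np.uint8); m[:,:235]=0;m[:128]=0;m[304:]=0;m[:,438:]=0
cs,h=cv2.findContours(m,cv2.RETR_CCOMP,cv2.CHAIN_APPROX_NONE)
for i,k in enumerate(cs):
    if cv2.contourArea(k)<100: continue
    q=k.reshape(-1,2); 
    z=12 if q[:,1].mean()>215 else 50
    print("hole" if h[0][i][3]>=0 else "out",q.mean(0).round(),z,deg(ray(c,q,z)[:,:2]))
# tray: hsv greyish darker
t=((g>60)&(g<150)).astype(np.uint8); t[:, 228:]=0; t[:145]=0;t[280:]=0;t[:,:55]=0
t=cv2.morphologyEx(t,cv2.MORPH_CLOSE,np.ones((5,5)))
cs,_=cv2.findContours(t,cv2.RETR_EXTERNAL,cv2.CHAIN_APPROX_NONE); k=max(cs,key=cv2.contourArea)
print("tray",deg(ray(c,k.reshape(-1,2),25)[:,:2]))
print("post tip",ray(c,[[159.5,204.5]],35).round(1), "d",d[198:212:2,154:168:2])
cv2.imwrite("pics/trayc.png",cv2.resize(p[145:280,55:310,::-1],None,fx=3,fy=3,interpolation=cv2.INTER_CUBIC))
E
```

```text
out [378. 244.] 12 (array([ 467.4, -298.5]), array([ 62.4, 102.8]), 88.9)
out [284. 249.] 12 (array([ 459.8, -100.8]), array([ 63.6, 103.1]), 103.4)
hole [284. 249.] 12 (array([ 460.5, -100.4]), array([37.8, 37.8]), 134.6)
out [405. 180.] 50 (array([ 600. , -346.8]), array([55.3, 72.1]), 89.7)
out [269. 178.] 50 (array([601. , -71.6]), array([69.7, 70.2]), 179.7)
hole [269. 178.] 50 (array([601.9, -71.6]), array([49.4, 49.6]), 134.7)
out [342. 170.] 50 (array([ 619.4, -217.6]), array([58.6, 59.3]), 66.4)
hole [342. 169.] 50 (array([ 618.6, -215.3]), array([32.5, 38.8]), 178.2)
tray (array([534. , 188.2]), array([178.7, 311.9]), 108.3)
post tip [[551.1 151.5  35. ]] d [[841.0988  842.90564 840.06256 843.11505 839.54315 844.29175 842.2114 ]
 [841.5383  844.18207 842.29376 843.22876 842.6414  840.4421  842.01294]
 [842.6964  812.17224 810.92163 811.0336  813.6256  833.9368  839.66077]
 [815.437   812.0256  813.36694 812.4149  815.7773  824.0681  841.75336]
 [816.88904 811.3507  810.6327  809.1674  813.69965 821.26086 838.16156]
 [840.68994 813.91504 811.185   813.63074 817.082   827.95935 838.7563 ]
 [840.88    840.5253  840.9213  828.05756 835.52423 839.897   841.2197 ]]
```

View pics/trayc.png

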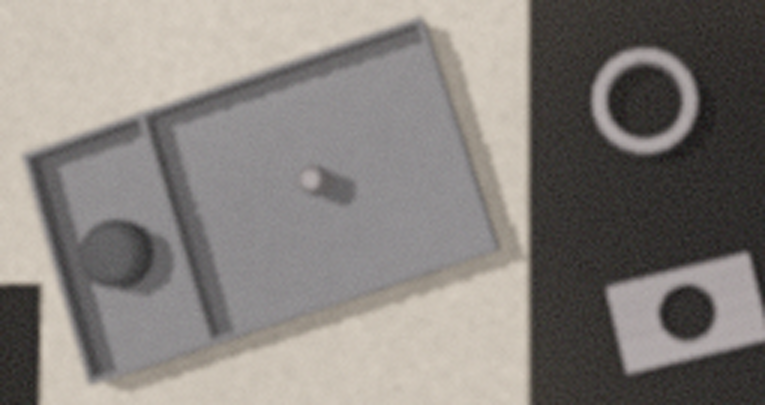

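The crop confirms the tray's long axis at about 108.5° and the post at about (550,152) mm, with the small bay in the +y direction. The plate measures 103×63 mm and the sleeve about 58 mm across, which fits. Next I move over the holed plate.

```bash
python3 -m inch '[[21.2,-67.3,0,0,0,-53,1],[21.2,-67.3,0,0,0,-53,1],[21.2,-67.3,0,0,0,-53,1],[21.2,-67.3,0,0,0,-53,1],[21.2,-67.3,0,0,0,-53,1],[21.2,-67.3,0,0,0,-53,1],[21.2,-67.3,0,0,0,-53,1],[21.2,-67.3,0,0,0,-53,1],[21.2,-67.3,0,0,0,-53,1],[21.2,-67.3,0,0,0,-53,1]]'
```

```text
time_s: 0.93
eef_pos: [372.9, 174.5, 222.4]
tool_rot: [[-0.236, 0.972, 0.0], [0.972, 0.236, 0.0], [-0.0, 0.0, -1.0]]
contact_force: [1.0, -0.0, 0.2]
grip_width: 86.8
```

```bash
python3 -m inch '[[8.7,-27.4,0,0,0,0,1],[8.7,-27.4,0,0,0,0,1],[8.7,-27.4,0,0,0,0,1],[8.7,-27.4,0,0,0,0,1],[8.7,-27.4,0,0,0,0,1],[8.7,-27.4,0,0,0,0,1],[8.7,-27.4,0,0,0,0,1],[8.7,-27.4,0,0,0,0,1],[8.7,-27.4,0,0,0,0,1],[8.7,-27.4,0,0,0,0,1]]'
python3 - <<'E'
from h import *
s=arm.state(); c=eyes.get_calibration("wrist"); p,d=eyes.read_camera("wrist"); np.savez("w1.npz",p=p,d=d)
cv2.imwrite("pics/w1.png",p[:,:,::-1]); print(s["eef_pos"].round(1))
g=cv2.cvtColor(p,cv2.COLOR_RGB2GRAY); m=(g>90).astype(np.uint8)
cs,h=cv2.findContours(m,cv2.RETR_CCOMP,cv2.CHAIN_APPROX_NONE)
for i,k in enumerate(cs):
    if cv2.contourArea(k)<800: continue
    q=k.reshape(-1,2); print("hole" if h[0][i][3]>=0 else "out",q.mean(0).round(),deg(ray(c,q,12)[:,:2]))
E
```

```text
time_s: 1.77
eef_pos: [459.5, -97.3, 222.0]
tool_rot: [[-0.235, 0.972, -0.001], [0.972, 0.235, 0.001], [0.001, -0.001, -1.0]]
contact_force: [-0.2, -1.0, -0.7]
grip_width: 86.6
[459.5 -97.3 222. ]
out [297. 297.] (array([ 563.5, -287.9]), array([143.8, 621.6]), 13.6)
out [362. 176.] (array([608.1, -71.7]), array([74.7, 78.1]), 14.0)
hole [362. 176.] (array([605.2, -70.6]), array([48.8, 50.4]), 111.2)
out [257. 170.] (array([459.8, -99. ]), array([ 61.1, 100.6]), 103.2)
out [278. 102.] (array([448.3, -65.2]), array([374.7, 844.9]), 13.7)
```

View pics/w1.png

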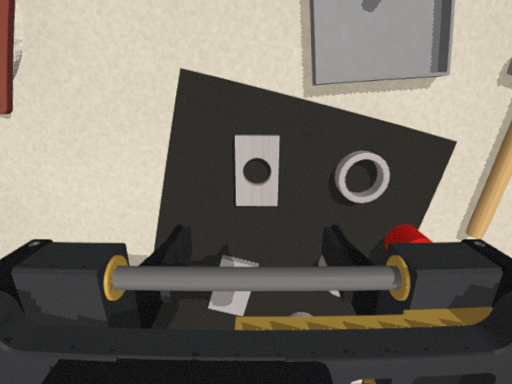

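The wrist view shows the holed plate at (257,170), square to the jaws. It measures (459.8,-99), 100.6×61 mm, at 103.2°. I go down and grip it.

```bash
python3 -m inch '[[0,-0.2,-4,0,0,0,1],[0,-0.2,-8,0,0,0,1],[0,-0.2,-12,0,0,0,1],[0,-0.2,-16,0,0,0,1],[0,-0.2,-19,0,0,0,1],[0,-0.2,-21,0,0,0,1],[0,-0.2,-21.8,0,0,0,1],[0,-0.2,-21.8,0,0,0,1],[0,-0.2,-21.8,0,0,0,1]]'; python3 -m inch '[[0,0,0,0,0,0,0.5],[0,0,0,0,0,0,0.5],[0,0,0,0,0,0,0.5],[0,0,0,0,0,0,0.5],[0,0,0,0,0,0,0.5],[0,0,0,0,0,0,0.5],[0,0,0,0,0,0,0.5],[0,0,0,0,0,0,0.5]]' 40
```

```text
time_s: 2.57
eef_pos: [460.5, -98.9, 5.3]
tool_rot: [[-0.237, 0.971, 0.0], [0.971, 0.237, -0.0], [-0.0, 0.0, -1.0]]
contact_force: [-0.3, 0.6, 0.3]
grip_width: 87.0
time_s: 3.23
eef_pos: [460.3, -100.0, 5.1]
tool_rot: [[-0.236, 0.972, 0.0], [0.972, 0.236, -0.0], [-0.0, 0.0, -1.0]]
contact_force: [-2.0, -0.0, 6.3]
grip_width: 59.2
```

The plate is gripped (59.2 mm). I lift it and stop short of the tray for a closer look at the post.

```bash
python3 -m inch '[[0,0,4,0,0,0,0.5],[0,0,8,0,0,0,0.5],[7,12,15,0,0,5,0.5],[7,12,18,0,0,5,0.5],[7,12,18,0,0,5,0.5],[7,12,18,0,0,5,0.5],[7,12,18,0,0,5,0.5],[7,12,18,0,0,5,0.5],[7,12,18,0,0,5,0.5]]'
python3 - <<'E'
from h import *
s=arm.state(); c=eyes.get_calibration("wrist"); p,d=eyes.read_camera("wrist"); np.savez("w2.npz",p=p,d=d)
cv2.imwrite("pics/w2.png",p[:,:,::-1]); print(s["eef_pos"].round(1),s["grip_width"])
E
```

```text
time_s: 3.98
eef_pos: [528.9, 20.4, 183.0]
tool_rot: [[-0.321, 0.947, -0.003], [0.947, 0.321, -0.0], [0.001, -0.003, -1.0]]
contact_force: [-0.1, -0.9, -4.8]
grip_width: 59.1
[528.9  20.4 183. ] 59.11848414562741
```

View pics/w2.png

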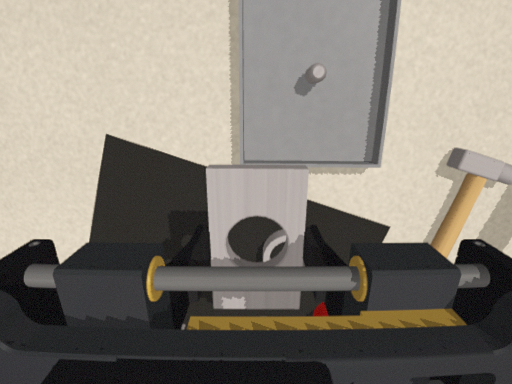

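The plate is held level. The post tip is at about (318,71), and the tray's right outer edge runs from (397,0) to (381,165).

Run:
```python
from h import *
c=eyes.get_calibration("wrist"); p=np.load("w2.npz")["p"]
print("tip",ray(c,[[318,71]],35).round(1)); 
def ang(a,b,z):
    q=ray(c,[a,b],z); v=q[1]-q[0]; return q.round(1).tolist(),np.degrees(np.arctan2(v[1],v[0])).round(1)
print("R",ang([381,165],[397,0],25)); print("near edge",ang([381,166],[240,163],25))
print("plate near end",ang([307,166],[208,166],190)); 
x=cv2.resize(p[0:180,215:415,::-1],None,fx=3,fy=3,interpolation=cv2.INTER_CUBIC); cv2.imwrite("pics/w2c.png",x)
c=eyes.get_calibration("top")
x=[[55+25/3,145+157/3],[55+422/3,145+20/3],[55+500/3,145+247/3],[55+90/3,145+381/3]]
q=ray(c,x,25)[:,:2]; print(q.round(1),deg(q)); print(ray(c,[[158.4,205]],35))
```

```text
tip [[550.4 155.8  35. ]]
R ([[663.8, 85.5, 25.0], [604.2, 250.6, 25.0]], np.float64(109.8))
near edge ([[664.3, 84.4, 25.0], [502.5, 33.1, 25.0]], np.float64(-162.4))
plate near end ([[539.2, 78.8, 190.0], [485.0, 60.4, 190.0]], np.float64(-161.3))
[[567.6 361.9]
 [661.1  80.1]
 [504.7  25.7]
 [412.3 310.5]] (array([536.2, 193.8]), array([165.6, 299.4]), 108.3)
[[550.13795876 153.71897846  35.        ]]
```

View pics/w2c.png

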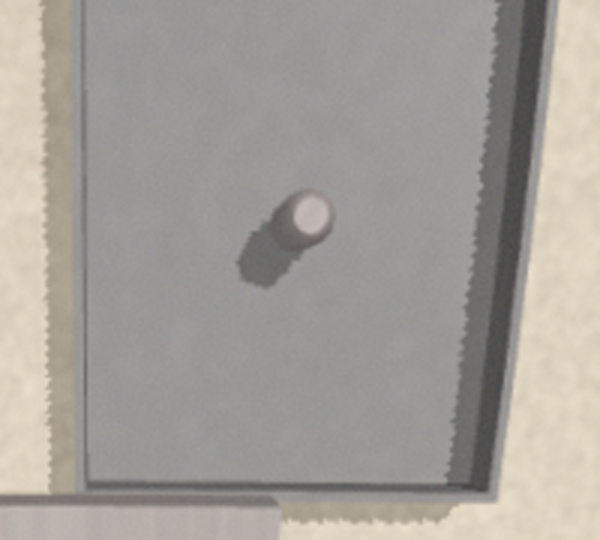

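```bash
python3 -m inch '[[2.2,13.4,0,0,0,0,0.5],[2.2,13.4,0,0,0,0,0.5],[2.2,13.4,0,0,0,0,0.5],[2.2,13.4,0,0,0,0,0.5],[2.2,13.4,-4,0,0,0,0.5],[2.2,13.4,-8,0,0,0,0.5],[2.2,13.4,-11.5,0,0,0,0.5],[2.2,13.4,-12.5,0,0,0,0.5],[2.2,13.4,-12.5,0,0,0,0.5],[2.2,13.4,-12.5,0,0,0,0.5]]'
```

```text
time_s: 4.87
eef_pos: [551.6, 153.4, 59.3]
tool_rot: [[-0.318, 0.948, -0.002], [0.948, 0.318, -0.0], [0.0, -0.002, -1.0]]
contact_force: [0.3, -0.1, -3.2]
grip_width: 59.4
```

```bash
python3 -m inch '[[-0.1,0.1,-1.5,0,0,0,0.5],[-0.1,0.1,-3,0,0,0,0.5],[-0.1,0.1,-4,0,0,0,0.5],[-0.1,0.1,-4.6,0,0,0,0.5],[-0.1,0.1,-4.8,0,0,0,0.5],[-0.1,0.1,-4.9,0,0,0,0.5],[-0.1,0.1,-4.9,0,0,0,0.5],[-0.1,0.1,-4.9,0,0,0,0.5]]'
```

```text
time_s: 5.53
eef_pos: [551.8, 155.4, 11.5]
tool_rot: [[-0.32, 0.948, 0.001], [0.948, 0.32, 0.0], [-0.0, 0.001, -1.0]]
contact_force: [-0.8, -0.7, -4.9]
grip_width: 59.5
```

```bash
python3 -m inch '[[0,0,-0.15,0,0,0,0.5],[0,0,-0.15,0,0,0,0.5],[0,0,-0.15,0,0,0,0.5],[0,0,-0.15,0,0,0,0.9],[0,0,-0.15,0,0,0,0.9],[0,0,-0.15,0,0,0,0.9],[0,0,-0.15,0,0,0,0.9],[0,0,-0.15,0,0,0,0.9]]'; python3 -m inch '[[0,0,3,0,0,0,0.9],[0,0,7,0,0,0,0.9],[0,0,11,0,0,0,1],[0,0,15,0,0,0,1],[0,0,18,0,0,0,1],[0,0,18,0,0,0,1],[0,0,18,0,0,0,1]]';  python3 - <<'E'
from h import *
s=arm.state(); c=eyes.get_calibration("wrist"); p,d=eyes.read_camera("wrist"); 
cv2.imwrite("pics/w3.png",p[:,:,::-1]); print(s["eef_pos"].round(1),s["grip_width"])
E
```

```text
time_s: 6.2
eef_pos: [551.1, 155.3, 9.0]
tool_rot: [[-0.32, 0.948, 0.0], [0.948, 0.32, -0.0], [-0.0, 0.0, -1.0]]
contact_force: [-0.2, 1.0, 0.5]
grip_width: 77.1
time_s: 6.78
eef_pos: [552.8, 155.6, 191.9]
tool_rot: [[-0.32, 0.948, 0.006], [0.948, 0.32, 0.001], [-0.001, 0.005, -1.0]]
contact_force: [-0.6, 0.9, -0.5]
grip_width: 86.6
[552.8 155.6 191.9] 86.63584646812619
```

View pics/w3.png

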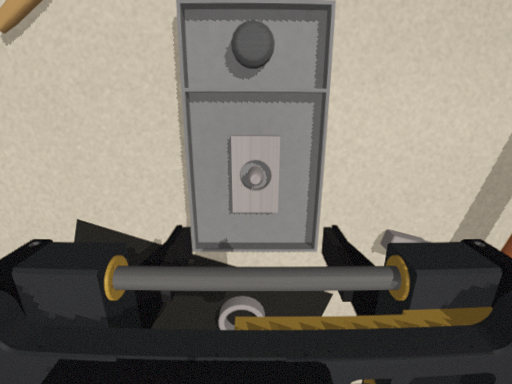

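The plate lies flat, squarely along the tray, with the post inside its hole at (256,176). Next I go to the sleeve, turning the jaws so they clear the red one.

```bash
python3 -m inch '[[6.6,-37.2,0,0,0,-45,1],[6.6,-37.2,0,0,0,-45,1],[6.6,-37.2,0,0,0,-45,1],[6.6,-37.2,0,0,0,-45,1],[6.6,-37.2,0,0,0,-45,1],[6.6,-37.2,0,0,0,-45,1],[6.6,-37.2,0,0,0,-45,1],[6.6,-37.2,0,0,0,-45,1],[6.6,-37.2,0,0,0,-45,1],[6.6,-37.2,0,0,0,-45,1]]'; python3 -m inch '[[0,0,0,0,0,0,1],[0,0,0,0,0,0,1],[0,0,0,0,0,0,1]]';  python3 - <<'E'
from h import *
s=arm.state(); c=eyes.get_calibration("wrist"); p,d=eyes.read_camera("wrist"); 
cv2.imwrite("pics/w4.png",p[:,:,::-1]); print(s["eef_pos"].round(1),s["grip_width"])
g=cv2.cvtColor(p,cv2.COLOR_RGB2GRAY); m=(g>90).astype(np.uint8)
cs,h=cv2.findContours(m,cv2.RETR_CCOMP,cv2.CHAIN_APPROX_NONE)
for i,k in enumerate(cs):
    if 800<cv2.contourArea(k)<15000:
        q=k.reshape(-1,2); print("hole" if h[0][i][3]>=0 else "out",q.mean(0).round(),deg(ray(c,q,50)[:,:2]))
E
```

```text
time_s: 7.67
eef_pos: [615.7, -223.5, 185.6]
tool_rot: [[0.449, 0.893, -0.004], [0.893, -0.449, -0.001], [-0.003, -0.003, -1.0]]
contact_force: [0.6, -0.2, 0.7]
grip_width: 87.1
time_s: 7.92
eef_pos: [616.3, -215.0, 187.3]
tool_rot: [[0.443, 0.896, -0.003], [0.896, -0.443, 0.002], [0.0, -0.003, -1.0]]
contact_force: [0.1, 0.5, 0.6]
grip_width: 86.7
[ 616.3 -215.   187.3] 86.6959956694762
out [351. 319.] (array([ 657.5, -440.7]), array([ 52.6, 335.4]), 153.6)
out [255. 280.] (array([ 557.5, -330.4]), array([ 69.7, 408.9]), 153.8)
out [261. 181.] (array([ 621.5, -213.9]), array([55. , 62.5]), 63.7)
out [ 22. 207.] (array([ 355.2, -129.1]), array([ 99.2, 166.2]), 46.6)
out [193.  70.] (array([610.5, -77.4]), array([64.3, 66.1]), 152.8)
hole [194.  71.] (array([611.5, -78.7]), array([45.5, 46.8]), 18.0)
out [66. 33.] (array([509.6,  32.4]), array([ 87.4, 224.3]), 179.9)
```

View pics/w4.png

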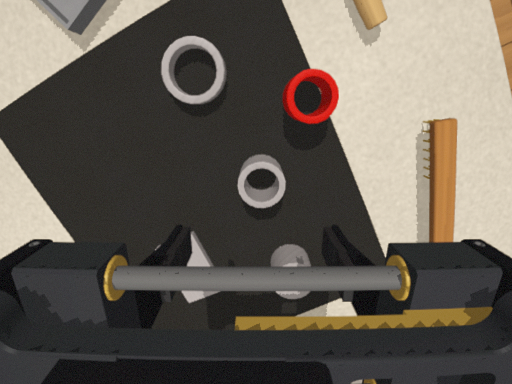

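The wrist view has the bare steel sleeve at (261,181) and the red one at (311,96), clear of both jaws. I refine the centre from the rim's far edge.

Run:
```python
from h import *
c=eyes.get_calibration("wrist"); p=cv2.imread("pics/w4.png"); g=cv2.cvtColor(p,cv2.COLOR_BGR2GRAY)
m=(g>80).astype(np.uint8); cs,_=cv2.findContours(m,cv2.RETR_EXTERNAL,cv2.CHAIN_APPROX_NONE)
k=[k for k in cs if cv2.pointPolygonTest(k,(261,181),False)>=0][0].reshape(-1,2)
q=ray(c,k,50)[:,:2]; f=np.array([.443,.896]); j=np.array([.896,-.443])
print("far",(q@f).max(),"near at z0",(ray(c,k,0)[:,:2]@f).min(),"jaw",(q@j).min(),(q@j).max())
F=(q@f).max()-28; J=((q@j).min()+(q@j).max())/2; print("centre",F*f+J*j, "TCP f,j",np.array([616.3,-215])@f,np.array([616.3,-215])@j,F,J)
```

```text
far 115.08011777239626 near at z0 33.67197878791265 jaw 624.4300170271973 679.6299231698524
centre [ 622.79534538 -210.82549123] TCP f,j 80.38089999999997 647.4498 87.08011777239626 652.0299700985249
```

```bash
python3 -m inch '[[0.6,0.3,-2,0,0,0,1],[0.6,0.3,-6,0,0,0,1],[0.6,0.3,-10,0,0,0,1],[0.6,0.3,-13,0,0,0,1],[0.6,0.3,-15.5,0,0,0,1],[0.6,0.3,-17,0,0,0,1],[0.6,0.3,-17.5,0,0,0,1],[0.6,0.3,-17.5,0,0,0,1],[0.6,0.3,-17.5,0,0,0,1]]'; python3 -m inch '[[0,0,0,0,0,0,0.4],[0,0,0,0,0,0,0.4],[0,0,0,0,0,0,0.4],[0,0,0,0,0,0,0.4],[0,0,0,0,0,0,0.4],[0,0,0,0,0,0,0.4],[0,0,0,0,0,0,0.4],[0,0,0,0,0,0,0.4]]' 40
```

```text
time_s: 8.72
eef_pos: [624.2, -213.6, 15.6]
tool_rot: [[0.443, 0.896, 0.002], [0.896, -0.443, -0.001], [0.0, 0.002, -1.0]]
contact_force: [0.3, 0.3, 1.5]
grip_width: 86.9
time_s: 9.38
eef_pos: [622.8, -213.6, 14.4]
tool_rot: [[0.444, 0.896, -0.001], [0.896, -0.444, 0.0], [-0.0, -0.001, -1.0]]
contact_force: [-2.5, 0.9, 5.0]
grip_width: 55.4
```

```bash
python3 -m inch '[[0,0,4,0,0,0,0.4],[0,0,8,0,0,0,0.4],[0,0,12,0,0,0,0.4],[-5.2,26.9,16,0,0,0,0.4],[-5.2,26.9,16,0,0,0,0.4],[-5.2,26.9,16,0,0,0,0.4],[-5.2,26.9,16,0,0,0,0.4],[-5.2,26.9,16,0,0,0,0.4],[-5.2,26.9,16,0,0,0,0.4],[-5.2,26.9,16,0,0,0,0.4]]'; python3 -m inch '[[0,0,0,0,0,0,0.4],[0,0,0,0,0,0,0.4],[0,0,0,0,0,0,0.4]]';  python3 - <<'E'
from h import *
s=arm.state(); c=eyes.get_calibration("wrist"); p,d=eyes.read_camera("wrist"); 
cv2.imwrite("pics/w5.png",p[:,:,::-1]); print(s["eef_pos"].round(1),s["grip_width"])
g=cv2.cvtColor(p,cv2.COLOR_RGB2GRAY); m=(g>80).astype(np.uint8); 
E
```

```text
time_s: 10.22
eef_pos: [569.2, 59.1, 173.0]
tool_rot: [[0.443, 0.897, -0.002], [0.897, -0.443, 0.002], [0.001, -0.003, -1.0]]
contact_force: [-0.4, 0.4, -6.3]
grip_width: 55.5
time_s: 10.47
eef_pos: [570.5, 55.1, 172.9]
tool_rot: [[0.444, 0.896, -0.002], [0.896, -0.444, -0.001], [-0.001, -0.001, -1.0]]
contact_force: [-0.4, -0.9, -5.8]
grip_width: 55.4
[570.5  55.1 172.9] 55.42836968204229
```

View pics/w5.png

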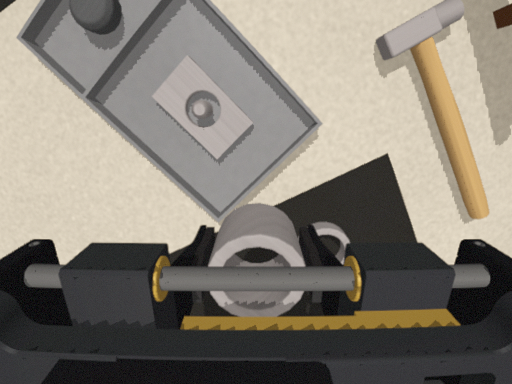

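The sleeve hangs upright. The plate is at (202,108) and the post tip at about (200,107).

Run:
```python
from h import *
c=eyes.get_calibration("wrist"); print(ray(c,[[200,107]],35),ray(c,[[203.5,108.5]],17))
```

```text
[[554.08987197 156.94320252  35.        ]] [[553.57167366 155.31329767  17.        ]]
```

```bash
python3 -m inch '[[-1.9,9.9,0,0,0,0,0.4],[-1.9,9.9,0,0,0,0,0.4],[-1.9,9.9,0,0,0,0,0.4],[-1.9,9.9,-4,0,0,0,0.4],[-1.9,9.9,-8,0,0,0,0.4],[-1.9,9.9,-10.5,0,0,0,0.4],[-1.9,9.9,-10.5,0,0,0,0.4],[-1.9,9.9,-10.5,0,0,0,0.4],[-1.9,9.9,-10.5,0,0,0,0.4]]'
```

```text
time_s: 11.27
eef_pos: [553.8, 153.5, 70.6]
tool_rot: [[0.445, 0.895, 0.002], [0.895, -0.445, 0.0], [0.001, 0.002, -1.0]]
contact_force: [0.5, 0.1, -3.6]
grip_width: 55.5
```

```bash
python3 -m inch '[[-0.2,0.1,0,0,0,0,0.4],[-0.2,0.1,-1.5,0,0,0,0.4],[-0.2,0.1,-2.6,0,0,0,0.4],[-0.2,0.1,-3.4,0,0,0,0.4],[-0.2,0.1,-3.7,0,0,0,0.4],[-0.2,0.1,-3.8,0,0,0,0.4],[-0.2,0.1,-3.8,0,0,0,0.4],[-0.2,0.1,-3.8,0,0,0,0.4]]'; python3 -m inch '[[0,0,0,0,0,0,0.4],[0,0,0,0,0,0,0.4]]'
```

```text
time_s: 11.93
eef_pos: [550.5, 155.4, 31.5]
tool_rot: [[0.444, 0.896, 0.001], [0.896, -0.444, 0.0], [0.001, 0.001, -1.0]]
contact_force: [-0.9, -1.7, -3.8]
grip_width: 55.1
time_s: 12.1
eef_pos: [550.6, 155.4, 31.5]
tool_rot: [[0.444, 0.896, 0.001], [0.896, -0.444, 0.0], [0.001, 0.001, -1.0]]
contact_force: [-0.5, -1.0, -3.3]
grip_width: 55.6
```

```bash
python3 -m inch '[[0,0,-0.1,0,0,0,0.4],[0,0,-0.1,0,0,0,0.4],[0,0,-0.1,0,0,0,0.4]]'; python3 -m inch '[[0,0,0,0,0,0,0.9],[0,0,0,0,0,0,0.9],[0,0,0,0,0,0,0.9],[0,0,0,0,0,0,0.9],[0,0,0,0,0,0,0.9],[0,0,0,0,0,0,0.9]]';  python3 -m inch '[[0,0,2,0,0,0,0.9],[0,0,5,0,0,0,0.9],[0,0,9,0,0,0,0.9],[0,0,13,0,0,0,1],[0,0,17,0,0,0,1],[-4,-8,18,0,0,0,1],[-8,-16,18,0,0,0,1],[-8,-16,18,0,0,0,1],[-8,-16,18,0,0,0,1],[-8,-16,18,0,0,0,1]]'
python3 - <<'E'
from h import *
ims=[]
for n in("wrist","top","scene"):
    p,d=eyes.read_camera(n); ims.append(p[:,:,::-1])
def z(a,s): return cv2.resize(a,s,interpolation=cv2.INTER_CUBIC)
v=np.hstack([z(ims[1][145:280,55:235],(400,300)),z(ims[2][90:210,255:395],(400,300))])
cv2.imwrite("pics/fin.png",np.vstack([v,z(ims[0][:225],(800,300))])); print(arm.state()["eef_pos"],arm.state()["contact_force"])
E
```

```text
time_s: 12.35
eef_pos: [550.6, 155.4, 31.4]
tool_rot: [[0.444, 0.896, 0.001], [0.896, -0.444, 0.0], [0.001, 0.001, -1.0]]
contact_force: [-2.9, -0.9, 5.9]
grip_width: 56.1
time_s: 12.85
eef_pos: [550.2, 155.3, 30.0]
tool_rot: [[0.444, 0.896, 0.0], [0.896, -0.444, 0.0], [0.0, 0.0, -1.0]]
contact_force: [0.6, -0.2, 0.6]
grip_width: 77.6
time_s: 13.68
eef_pos: [468.1, -8.2, 210.2]
tool_rot: [[0.446, 0.895, -0.0], [0.895, -0.446, -0.002], [-0.002, 0.001, -1.0]]
contact_force: [0.2, 0.5, 0.4]
grip_width: 86.9
[470.04857472  -5.45545177 210.35585357] [-0.21835668 -0.16659372  0.57411066]
```

View pics/fin.png

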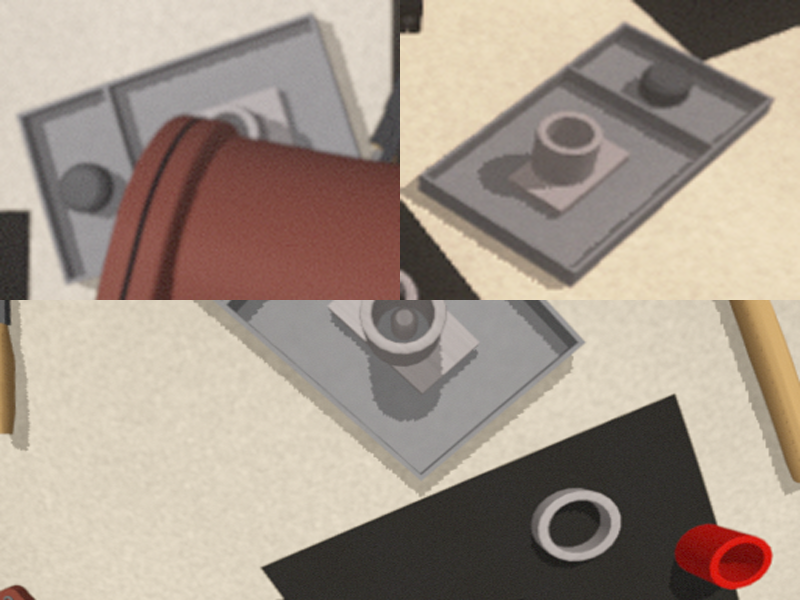

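The scene crop (upper right) shows the sleeve upright on the plate, which is flat and square in the tray. The wrist crop shows the post inside the bore at (403,318). The gripper is clear, so I hand in.

```bash
python3 -c "
from bench import finish_job
print(finish_job())"
```

```text
the job is handed in; nothing more can be done
None
```

The kit is made up in the tray and handed in at about 14 s of the 58 s allowed. I laid the holed plate flat over the post first, turned to about 108.6°; I measured the tray's long side at 107.6–109.8°. Then I stood the bare steel sleeve upright over the same post, on top of the plate.

- **Last pictures:** the wrist and scene views showed the plate flat and square to the tray, with the post inside the sleeve's bore. The top view was mostly blocked by the arm, so it confirms little.
- **Gripper and forces:** the gripper was open and clear, with no load on it. Wrist forces read after each move stayed below about 7 N.
- **Look-alikes:** I never went near them. The ring and the red sleeve looked undisturbed in the last pictures; I did not check the stub and the plain plate again.
- **Measurements that disagreed:** the post position varied by about 4 mm between views. The sleeve centre varied by 4–6 mm, but both are within the 10 mm clearance around the post.

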